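Pull the round plug from the valve block

ROBOT

A 6-joint arm with a two-finger parallel gripper is mounted at the origin on the work surface. World frame = base frame: x ahead of the robot, y to its left, z up, the work surface at z = 0. Lengths are in mm, angles in degrees, forces in N, time in s.
With the tool pointing down it reaches from about 300 to 850 mm from the base axis. Payload 4.2 kg.
Tool frame: the origin (TCP) lies at the very end of the fingers, on their centre line; the grasp point (between the pads) lies env.grip_point_offset behind it (env.grip_point_offset is the distance from the TCP to the grasp point, in mm); z points along the fingers, y is the direction in which the jaws open and shut (so a half turn about z gives the same grasp; the last joint's range is limited). The gripper opens to 91 mm and grips with 3 to 60 N. Pads are 32 mm wide; open, the fingers measure 118 mm over their backs; the gripper's body (76 mm by 178 mm) begins 60 mm behind the grasp point.
Start: joints at [72.708, 18.312, 89.639, -0, 72.044, -1.146], TCP at [159.901, 552.336, 213.976] pointing down, gripper open.
Joint ranges: [-177.97, 177.97], [-48.28, 115.42], [12.27, 149.76], [-77.06, 257.06], [2.81, 150.46], [-146.56, 146.56]. Speed limits (degrees/s): [147.25, 147.25, 180, 180, 180, 180].

INTERFACE

Orientations are given as [roll, pitch, yaw] about the fixed x, y, z axes, in that order (R = Rz(yaw) Ry(pitch) Rx(roll)).
In Python, from workcell import env, grab_frame, camera_params gives the robot as it stands. The module is installed in compiled form; this text tells all that it offers.
- The arm moves only by the shell command python3 -m creep 'ROWS' [OPENING] [FORCE]. ROWS is a JSON object of lists of equal length, an entry for each row: "offset": the shift along the tool's x, y, z in m, a list of three; "rotation": the turn, a rotation vector about the tool's x, y, z in degrees, a list of three. A call has 1 to 5 rows; each row shifts and turns the commanded pose from where the row before left it, along the tool's axes as they then stand; what a row does not reach is not made up. A row lasts 1/8 s, in which the tool goes at most 62.5 mm and 10.7 degrees, less where a joint would pass 70% of its speed; a pose out of reach is approached as far as the arm can. A call is refused whole if a number of a shift passes 0.0625 or a number of a turn 10.7, either way. A call with a gripper value outside its range is refused whole. OPENING is the closure, from 0 (fully open) to 1 (shut), set as the call begins (- or left out, the last holds). The fingers move at their own pace and stop on an object; FORCE is the grip in N (left out, the last holds). Time passes only in rows, so rows that do not move let the fingers close. It gives the time, the measured TCP pose, the force and the opening at its end, in the units of the state.
- env.state(): the state, without advancing time (a new reading comes with each control period).
- grab_frame(name): name is "scene" or "top" or "wrist"; returns the picture (480x640x3 uint8, red, green, blue); there is no depth.
- camera_params(name): a dict with "mtx" (3x3 intrinsics, pixels), "R" (3x3) and "t" (3): a world point X has camera coordinates R X + t. Camera axes: x right, y down, z forward; pixel columns grow to the right and rows downward; lengths in mm; the calibration is good to about 2 mm. A picture is of the moment at which its call begins: read the wrist's pose just before it. camera_params takes no time and is no camera call; for the wrist camera it gives the pose at the moment of the call.
- env.job_done(): hands the job in, once; it reports no verdict.
The state is a dict: "time_s": time; "qpos": joint angles; "qvel": joint speeds; "effort": joint torques, N m; "ee_pos": TCP position; "ee_rot": TCP orientation; "force": force on the tool from outside, world axes, zero at the start; "torque": the same for the moment, N m; "gripper_width": finger opening in mm.
Only numpy, scipy, OpenCV 4.12 (cv2) and the standard library are available. Lean on these libraries where they do the work, as an engineer would, in place of code of your own. Each camera call takes 0.05 s, during which the arm holds its last target.

TASK

With the forked puller, hook under the head of the round-headed plug in the valve block and pull it straight up out of its port. Carry it over on the puller and stand the puller upright in the white parts tray, with the plug in the tray too. Do not touch the round plug with the gripper, and leave the square-headed plug in its port.

Things in the scene. Friction and masses are not known exactly. Their poses are not given: they have to be found in the camera images.
- puller: (mm) Steel C, wooden grip, stands on its fork, 118 high, 250 g. Origin: on underside, below grip centre; z up, x to the fork's open end. Fork 5 thick, x -46 to 34, 56 wide; slot 32 wide, open at x 34, closed at -16. Web x -46 to -41 carries top plate z 62-70 (x -46 to 20, 40 wide): 57 clear above the fork. Grip z 70-118, 40 long (x), 24 wide (y): take across y from above.
- round_plug: (mm) Black plug, ROUND head 60 across, 8 thick; neck 16 across. Origin: foot centre; z up; head z 46-54. Lowest 24 snug in an end port (either) of the fixed valve block, 90 x 220, top at plug z 24: gap 22 under head. Spring balls let go at 5-12 N straight up; free after 24. x: across the block, away from robot; fork enters along it from robot's side. Brass fitting (28 high) 70 beside it.
- square_plug: (mm) The other black plug: same stem and heights, but a SQUARE head 54 x 54, 8 thick; in the block's other end port, 140 from the round plug, beyond the brass fitting. Origin: centre of its foot; z up. Stays in its port.
- tray: (mm) White open parts tray, 190 x 190 outside, 30 high, walls and floor about 4 thick, empty, fixed. Origin: centre of its underside; x, y along its sides. It stands on one side of the block (left or right varies), the puller on the other.
Not all that is in view belongs to the job. Leave any blue, purple or yellow look-alike of the puller alone.

How it is judged:
By the outcome, as a careful person would: the job done as asked, in the order asked, and still so for the second after the job is handed in, with the robot touching nothing.
It also fails if it takes over 54 s, if anything falls off the work surface, if the arm or the gripper's body presses on something with over 40 N, if the wrist force passes 120 N, or if a joint passes its speed limit or range.

## Working session

There is one attempt and no reset: what is moved stays moved. The work goes in short steps, Python scripts to look and compute and a shell command to move; the robot and the scene stay as the last step left them, time stands still between calls to the robot, and variables do not carry over. Pictures are saved under pics/ and viewed, and the job is handed in when it is done.

```bash
mkdir -p pics; python3 - <<'E'
from workcell import env, grab_frame, camera_params
import cv2
for n in ("scene","top","wrist"):
    cv2.imwrite(f"pics/{n}0.png",grab_frame(n)[:,:,::-1])
    p=camera_params(n);print(n,p["mtx"].round(1).tolist(),p["R"].round(3).tolist(),p["t"].round(1).tolist())
print(env.state(),env.grip_point_offset)
E
```

```text
scene [[582.9, 0.0, 328.3], [0.0, 582.9, 243.0], [0.0, 0.0, 1.0]] [[0.559, 0.829, -0.001], [0.635, -0.428, -0.643], [-0.534, 0.359, -0.766]] [-318.6, -296.8, 1521.3]
top [[458.6, 0.0, 324.6], [0.0, 458.6, 238.0], [0.0, 0.0, 1.0]] [[-0.014, -1.0, 0.01], [-0.991, 0.012, -0.134], [0.134, -0.012, -0.991]] [-2.6, 532.1, 1018.5]
wrist [[355.1, 0.0, 319.8], [0.0, 355.1, 245.2], [0.0, 0.0, 1.0]] [[0.278, 0.961, -0.001], [0.933, -0.27, 0.239], [0.23, -0.068, -0.971]] [-574.4, -27.1, 389.7]
{'time_s': 0.15, 'qpos': array([ 7.27075297e+01,  1.83414498e+01,  8.96906971e+01,  1.74685403e-03,
        7.20443912e+01, -1.14519696e+00]), 'qvel': array([ 0.00829148, -0.16496193, -0.13662611, -0.09506119,  0.05635303,
       -0.10741934]), 'effort': array([ 3.45885182e-04, -4.12768471e+01, -2.32155114e+01,  7.26256147e-02,
        4.33058955e-02, -9.35189087e-05]), 'ee_pos': array([159.77918665, 551.9502587 , 213.32888868]), 'ee_rot': array([-1.79923510e+02, -3.19042191e-03,  1.63852185e+02]), 'force': array([-0.03815847, -0.86113199,  0.565949  ]), 'torque': array([0.00245611, 0.05259009, 0.04388855]), 'gripper_width': 90.9784127944395} 18.8
```

View pics/scene0.png

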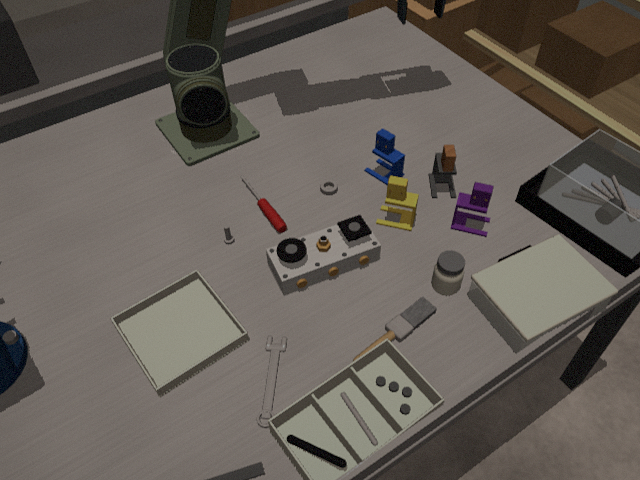

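View pics/top0.png

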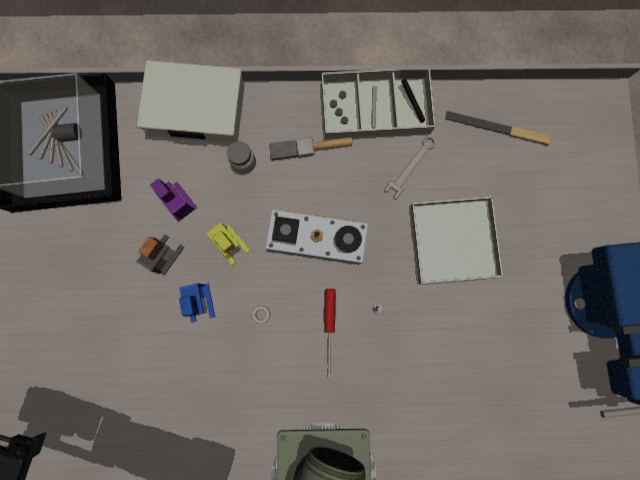

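View pics/wrist0.png

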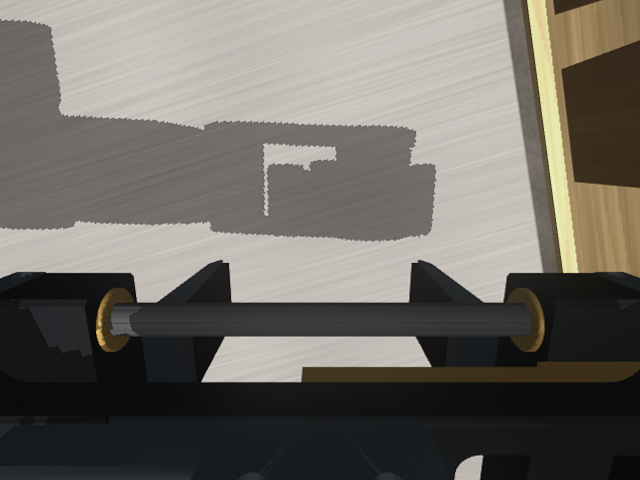

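The steel puller with the wooden grip is at top-view (158,252). The round plug is at (348,239), the square plug at (286,230) and the tray at (455,240). I'll zoom in to get exact positions.

```bash
python3 - <<'E'
import cv2,numpy as np
t=cv2.imread("pics/top0.png");s=cv2.imread("pics/scene0.png")
a=cv2.resize(t[215:295,120:220],None,fx=6,fy=6,interpolation=cv2.INTER_CUBIC)
b=cv2.resize(s[130:210,410:490],None,fx=6,fy=6,interpolation=cv2.INTER_CUBIC)
cv2.imwrite("pics/za.png",np.clip(a*1.6,0,255).astype('uint8'));cv2.imwrite("pics/zb.png",np.clip(b*1.6,0,255).astype('uint8'))
c=cv2.resize(t[195:275,255:385],None,fx=6,fy=6,interpolation=cv2.INTER_CUBIC)
cv2.imwrite("pics/zc.png",np.clip(c*1.6,0,255).astype('uint8'))
E
```

```text
(no output)
```

View pics/za.png

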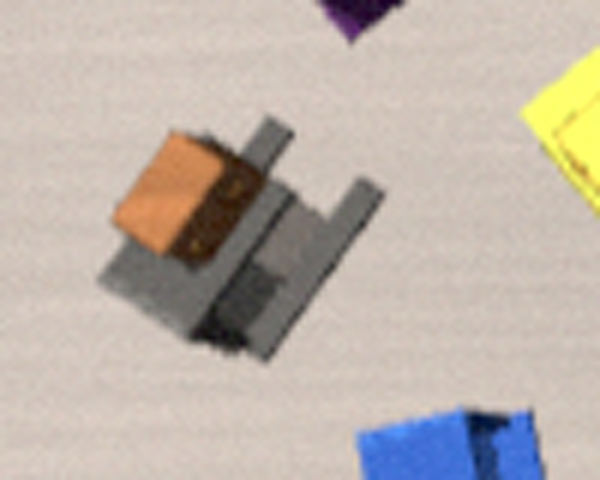

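View pics/zb.png

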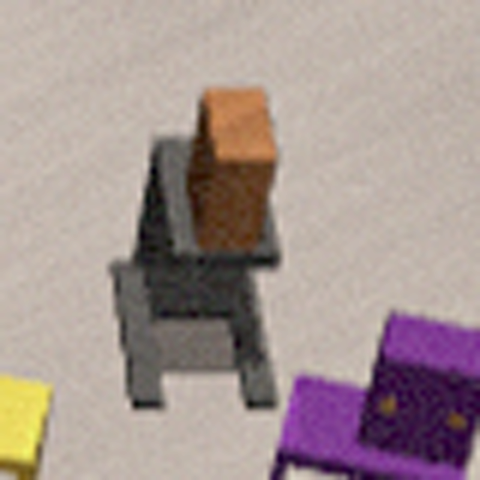

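View pics/zc.png

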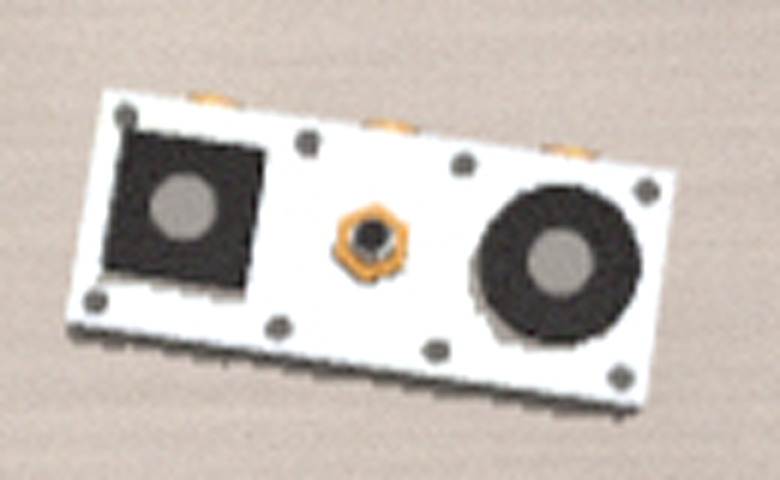

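```bash
cat > h.py <<'E'
import numpy as np, cv2
from workcell import env, grab_frame, camera_params
def ray(n,uv,p=None):
    p=p or camera_params(n); R=np.array(p["R"]);t=np.array(p["t"])
    d=R.T@np.linalg.solve(np.array(p["mtx"]),[uv[0],uv[1],1.]); return -R.T@t,d/np.linalg.norm(d)
def onz(n,uv,z,p=None):
    c,d=ray(n,uv,p); return c+d*(z-c[2])/d[2]
def tri(obs):
    A=np.zeros((3,3));b=np.zeros(3);L=[]
    for n,uv in obs:
        c,d=ray(n,uv);P=np.eye(3)-np.outer(d,d);A+=P;b+=P@c;L.append((P,c))
    x=np.linalg.solve(A,b);return x,[np.linalg.norm(P@(x-c)).round(2) for P,c in L]
def z(u,v,o): return ((u+.5)/6-.5+o[0],(v+.5)/6-.5+o[1])
def proj(n,X,p=None):
    p=p or camera_params(n); q=np.array(p["mtx"])@(np.array(p["R"])@np.array(X)+p["t"]); return q[:2]/q[2]
E
python3 - <<'E'
from h import *
s=cv2.imread("pics/scene0.png")
c=cv2.resize(s[205:300,260:390],None,fx=6,fy=6,interpolation=cv2.INTER_CUBIC)
cv2.imwrite("pics/zd.png",np.clip(c*1.6,0,255).astype('uint8'))
o=(120,215)
for q in [(268,117),(386,192),(265,360)]: print(onz("top",z(*q,o),5).round(1))
print("grip",[onz("top",z(*q,o),118).round(1).tolist() for q in [(175,130),(222,158),(165,258),(112,218)]])
# tray: mask of white in top
t=cv2.imread("pics/top0.png")
g=t[190:295,400:512]; cv2.imwrite("pics/ze.png",np.clip(cv2.resize(g,None,fx=5,fy=5,interpolation=cv2.INTER_CUBIC)*1.3,0,255).astype('uint8'))
E
```

```text
[550.3 368.7   5. ]
[520.  321.6   5. ]
[454.8 366.8   5. ]
grip [[529.3, 362.8, 118.0], [519.2, 345.9, 118.0], [484.2, 364.5, 118.0], [498.5, 383.6, 118.0]]
```

View pics/zd.png

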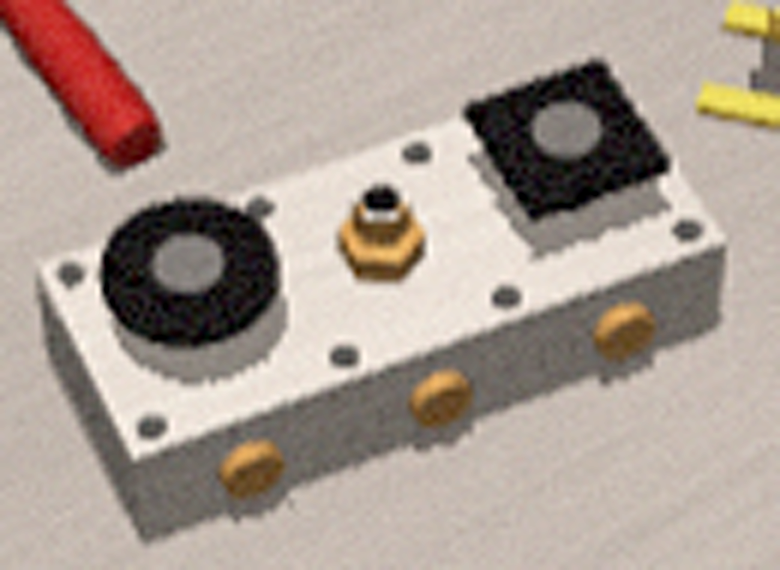

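View pics/ze.png

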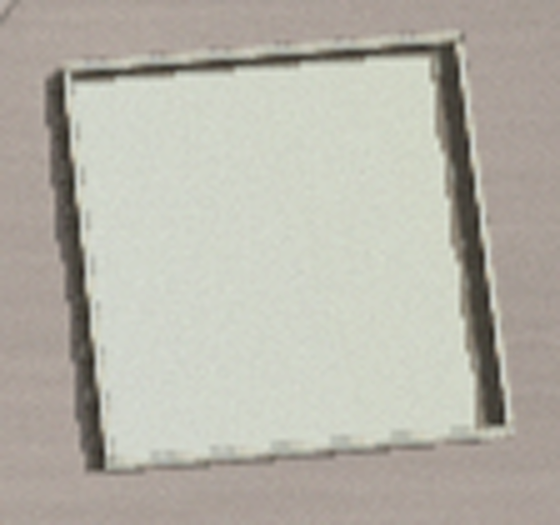

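```bash
python3 - <<'E'
from h import *
T=(255,195);S=(260,205)
for n,a,b in [("round",(560,263),(188,263)),("sq",(183,207),(567,129)),("cornNearR",(643,402),(40,263)),("cornFarR",(675,170),(137,458)),("cornFarL",(103,90),(724,240)),
 ("h1",(647,190),(152,427)),("h2",(621,377),(70,274))]:
    x,e=tri([("top",z(*a,T)),("scene",z(*b,S))]); print(n,x.round(1),e)
k=lambda u,v:((u+.5)/5-.5+400,(v+.5)/5-.5+190)
P=[onz("top",k(*q),30) for q in [(65,68),(460,35),(511,432),(103,468)]]
print(np.round(P,1).tolist(),np.mean(P,0).round(1))
o=(120,215)
print("grip tri", tri([("top",z(175,130,o)),("scene",z(218,160,(410,130)))]))
for zt in (38,36): print([onz("top",z(*q,T),zt).round(1).tolist() for q in [(103,90),(675,170),(643,404),(68,322)]])
E
```

```text
round [524.9 -59.8  79.6] [np.float64(0.53), np.float64(0.53)]
sq [547.3  78.5  80.2] [np.float64(0.56), np.float64(0.56)]
cornNearR [475.9 -91.2  51.6] [np.float64(1.01), np.float64(1.01)]
cornFarR [ 564.2 -105.7   49.9] [np.float64(0.93), np.float64(0.93)]
cornFarL [597.4 110.8  49.2] [np.float64(0.16), np.float64(0.16)]
h1 [556.4 -95.   50.3] [np.float64(0.72), np.float64(0.72)]
h2 [485.2 -84.   50.2] [np.float64(0.23), np.float64(0.23)]
[[612.5, -216.5, 30.0], [626.2, -403.1, 30.0], [439.9, -414.9, 30.0], [425.9, -226.6, 30.0]] [ 526.1 -315.3   30. ]
grip tri (array([524.0958262 , 352.58049476, 120.98861932]), [np.float64(9.53), np.float64(9.53)])
[[599.6, 111.9, 38.0], [565.7, -107.8, 38.0], [475.8, -93.3, 38.0], [509.8, 125.0, 38.0]]
[[600.0, 112.1, 36.0], [566.1, -108.0, 36.0], [475.9, -93.5, 36.0], [510.1, 125.2, 36.0]]
```

Calibrated results:

| Item | Position (mm) | Yaw (°) |
|---|---|---|
| Puller | (507.5, 364) | −34 |
| Round plug | (525, −60), block top 50, head underside 72 | −9 |
| Tray centre | (526, −315) | – |

First I turn the wrist to yaw 146.

```bash
cat >> h.py <<'E'
from scipy.spatial.transform import Rotation as Ro
def plan(target,psi):
    s=env.state();R=Ro.from_euler("xyz",s["ee_rot"],degrees=True)
    G=Ro.from_euler("xyz",[180,0,psi],degrees=True)
    print("t",round(s["time_s"],2),"pos",s["ee_pos"].round(1),"rot",s["ee_rot"].round(2),"F",s["force"].round(1),"w",round(s["gripper_width"],1))
    print("tool offset mm now",R.inv().apply(np.array(target)-s["ee_pos"]).round(1),"after turn",G.inv().apply(np.array(target)-s["ee_pos"]).round(1),"turn",(R.inv()*G).as_rotvec(degrees=True).round(2))
E
python3 -m creep '{"offset":[[0,0,0],[0,0,0]],"rotation":[[0,0,9],[0,0,8.9]]}' 0
python3 -c "
from h import *
plan([507.5,364.2,200],146)"
```

```text
time_s: 0.4
ee_pos: [159.8, 552.1, 213.6]
ee_rot: [-180.0, 0.0, 145.7]
force: [0.4, -0.3, -0.4]
gripper_width: 91.2
t 0.4 pos [159.8 552.1 213.6] rot [-1.7996e+02  1.0000e-02  1.4566e+02] F [ 0.4 -0.3 -0.4] w 91.2
tool offset mm now [-393.1   41.    13.6] after turn [-393.3   38.6   13.6] turn [-0.04  0.01 -0.34]
```

```bash

python3 -m creep '{"offset":[[-0.045,0.005,0.003],[-0.045,0.005,0.003],[-0.045,0.005,0.003],[-0.045,0.005,0.003],[-0.045,0.005,0.002]],"rotation":[[0,0,0],[0,0,0],[0,0,0],[0,0,0],[0,0,-0.3]]}'
python3 -m creep '{"offset":[[-0.045,0.004,0],[-0.045,0.004,0],[-0.045,0.003,0],[-0.033,0.003,0],[0,0,0]],"rotation":[[0,0,0],[0,0,0],[0,0,0],[0,0,0],[0,0,0]]}'
python3 - <<'E'
from h import *
plan([507.5,364.2,130],146)
p=camera_params("wrist");cv2.imwrite("pics/w1.png",grab_frame("wrist")[:,:,::-1])
print(proj("wrist",[507.5,364.2,118],p))
E
```

```text
time_s: 1.02
ee_pos: [361.4, 446.1, 199.6]
ee_rot: [-180.0, -0.0, 146.3]
force: [0.2, 1.4, 0.3]
gripper_width: 91.1
time_s: 1.65
ee_pos: [509.4, 364.1, 199.3]
ee_rot: [-180.0, -0.0, 146.1]
force: [-0.8, 0.9, 0.1]
gripper_width: 91.3
t 1.65 pos [509.4 364.1 199.3] rot [-179.96   -0.    146.07] F [-0.8  0.9  0.1] w 91.3
tool offset mm now [ 1.7 -0.9 69.3] after turn [ 1.7 -0.9 69.3] turn [-0.04 -0.    0.07]
[318.47287733 249.41467232]
```

View pics/w1.png

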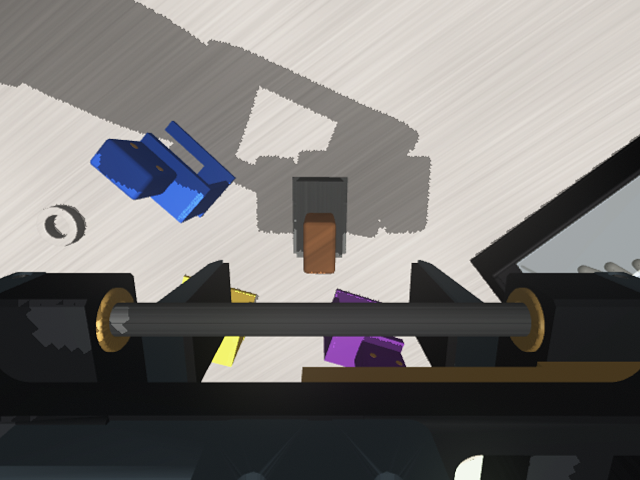

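The grip is at (319,245) against a predicted (318,249), and it lines up with the jaws. Descending.

```bash

python3 -m creep '{"offset":[[0.0017,-0.0008,0.03],[0,0,0.03],[0,0,0.03],[0,0,0.03],[0,0,0.002]],"rotation":[[0,0,0],[0,0,0],[0,0,0],[0,0,0],[0,0,0]]}'
python3 -m creep '{"offset":[[0,0,0],[0,0,0]],"rotation":[[0,0,0],[0,0,0]]}'
python3 -m creep '{"offset":[[0,0,0],[0,0,0],[0,0,0],[0,0,0],[0,0,0]],"rotation":[[0,0,0],[0,0,0],[0,0,0],[0,0,0],[0,0,0]]}' 1 50
python3 -m creep '{"offset":[[0,0,0],[0,0,0],[0,0,0]],"rotation":[[0,0,0],[0,0,0],[0,0,0]]}'
```

```text
time_s: 2.33
ee_pos: [503.3, 365.4, 75.8]
ee_rot: [-179.7, -0.1, 146.3]
force: [-0.3, -0.1, 0.4]
gripper_width: 90.9
time_s: 2.58
ee_pos: [506.5, 366.5, 79.6]
ee_rot: [179.8, 0.1, 146.3]
force: [0.4, 0.1, 0.0]
gripper_width: 91.2
time_s: 3.2
ee_pos: [506.0, 365.7, 77.9]
ee_rot: [180.0, -0.0, 146.3]
force: [-0.6, 0.6, -0.2]
gripper_width: 44.2
time_s: 3.58
ee_pos: [505.9, 365.7, 77.9]
ee_rot: [180.0, -0.0, 146.3]
force: [-0.4, -1.0, 0.2]
gripper_width: 24.0
```

Gripped at a width of 24.0. Lifting.

```bash

python3 -m creep '{"offset":[[0,0,-0.01],[0,0,-0.03],[0,0,-0.04],[0,0,-0.04],[0,0,-0.035]],"rotation":[[0,0,0],[0,0,0],[0,0,0],[0,0,0],[0,0,0]]}'
python3 -m creep '{"offset":[[0,0,0],[0,0,0],[0,0,0],[0,0,0]],"rotation":[[0,0,-6.2],[0,0,-6.2],[0,0,-6.2],[0,0,-6.2]]}'
python3 - <<'E'
from h import *
yaw=np.radians(-9);ux=np.array([np.cos(yaw),np.sin(yaw)])
P=np.array([524.9,-59.8])
o=P-ux*(90+2.2)   # TCP for puller origin 90 before plug
print(o)
plan([*o,233],171)
E
```

```text
time_s: 4.2
ee_pos: [505.9, 365.6, 234.9]
ee_rot: [179.9, 0.0, 146.3]
force: [-0.4, 0.1, -1.4]
gripper_width: 23.8
time_s: 4.7
ee_pos: [505.7, 365.5, 233.2]
ee_rot: [-180.0, -0.0, 171.3]
force: [-0.2, -0.7, -2.3]
gripper_width: 23.8
[433.835135   -45.37674232]
t 4.7 pos [505.7 365.5 233.2] rot [-1.7999e+02 -1.0000e-02  1.7126e+02] F [-0.2 -0.7 -2.3] w 23.8
tool offset mm now [ 8.60e+00 -4.17e+02  3.00e-01] after turn [ 6.700e+00 -4.171e+02  2.000e-01] turn [-0.01 -0.01  0.26]
```

```bash

python3 -m creep '{"offset":[[0.001,-0.02,0],[0.001,-0.035,0],[0.001,-0.04,0],[0.001,-0.04,0],[0.001,-0.04,0]],"rotation":[[0,0,0.2],[0,0,0],[0,0,0],[0,0,0],[0,0,0]]}'
python3 -m creep '{"offset":[[0.001,-0.04,0],[0.001,-0.04,0],[0,-0.04,0],[0,-0.04,0],[0,-0.035,0]],"rotation":[[0,0,0],[0,0,0],[0,0,0],[0,0,0],[0,0,0]]}'
python3 -m creep '{"offset":[[0,-0.03,0],[0,-0.017,0],[0,0,0],[0,0,0]],"rotation":[[0,0,0],[0,0,0],[0,0,0],[0,0,0]]}'
python3 - <<'E'
from h import *
plan([433.8,-45.4,137],171)
for n in ("scene","top","wrist"): cv2.imwrite(f"pics/{n}2.png",grab_frame(n)[:,:,::-1])
E
```

```text
time_s: 5.32
ee_pos: [472.0, 191.2, 233.2]
ee_rot: [-180.0, 0.0, 170.7]
force: [0.8, -0.6, -1.7]
gripper_width: 24.0
time_s: 5.95
ee_pos: [438.6, -0.6, 233.2]
ee_rot: [-180.0, 0.0, 170.7]
force: [0.3, 0.1, -2.1]
gripper_width: 23.8
time_s: 6.45
ee_pos: [432.3, -44.7, 233.1]
ee_rot: [180.0, 0.0, 170.8]
force: [-0.5, 0.3, -2.1]
gripper_width: 24.1
t 6.45 pos [432.3 -44.7 233.1] rot [179.97   0.   170.78] F [-0.5  0.3 -2.1] w 24.1
tool offset mm now [-1.6 -0.4 96.1] after turn [-1.6 -0.4 96.1] turn [ 0.03  0.   -0.22]
```

View pics/wrist2.png

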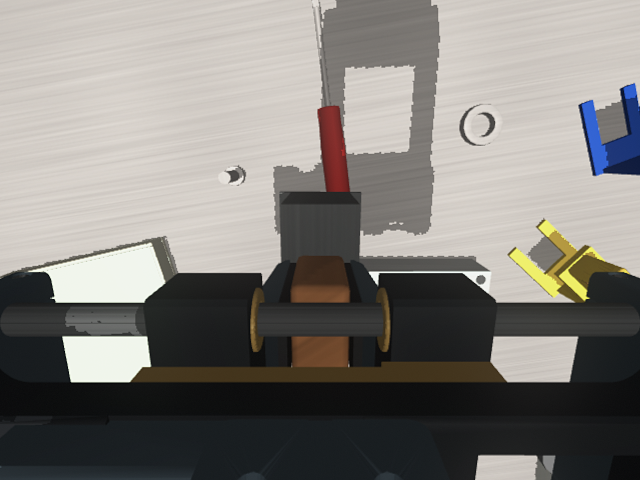

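View pics/scene2.png

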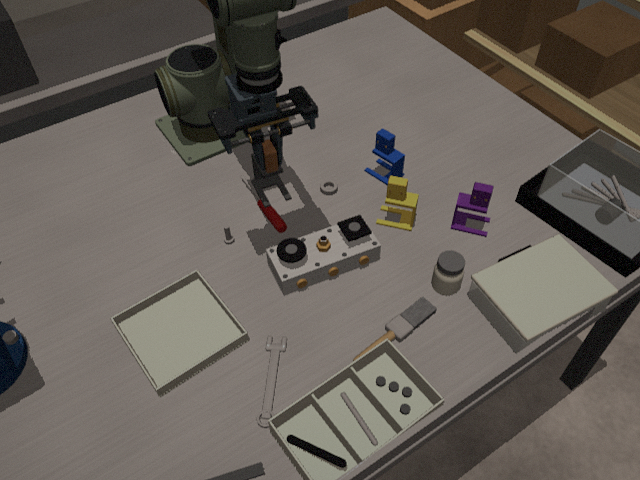

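The puller hangs upright, about 90 mm on the robot's side of the round plug. Lowering it so the fork is level with the gap.

```bash

python3 -m creep '{"offset":[[-0.001,-0.0005,0.02],[0,0,0.03],[0,0,0.03],[0,0,0.0165],[0,0,0]],"rotation":[[0,0,-0.2],[0,0,0],[0,0,0],[0,0,0],[0,0,0]]}'
python3 -m creep '{"offset":[[0,0,0],[0,0,0]],"rotation":[[0,0,0],[0,0,0]]}'
python3 - <<'E'
from h import *
yaw=np.radians(-9);ux=np.array([np.cos(yaw),np.sin(yaw)])
plan([*(np.array([524.9,-59.8])-ux*(2.2-2)),136.4],171)
for n in ("scene","top"):
    g=grab_frame(n)[:,:,::-1]
    c=g[160:300,210:390] if n=="scene" else g[190:310,270:400]
    cv2.imwrite(f"pics/{n}3.png",np.clip(cv2.resize(c,None,fx=4,fy=4,interpolation=cv2.INTER_CUBIC)*1.6,0,255).astype('uint8'))
E
```

```text
time_s: 7.22
ee_pos: [432.9, -45.0, 135.4]
ee_rot: [180.0, -0.2, 171.1]
force: [0.5, 0.5, -2.5]
gripper_width: 23.7
time_s: 7.48
ee_pos: [434.5, -45.6, 137.3]
ee_rot: [180.0, 0.1, 171.1]
force: [-0.6, 0.1, -2.9]
gripper_width: 23.7
t 7.47 pos [434.5 -45.6 137.3] rot [1.7999e+02 1.2000e-01 1.7107e+02] F [-0.6  0.1 -2.9] w 23.7
tool offset mm now [-91.3  -0.    1.1] after turn [-91.3   0.1   0.9] turn [0.01 0.12 0.07]
```

View pics/scene3.png

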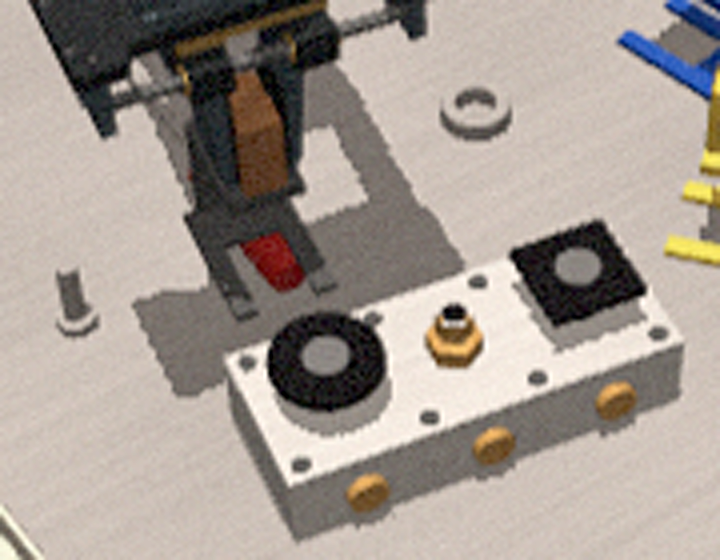

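View pics/top3.png

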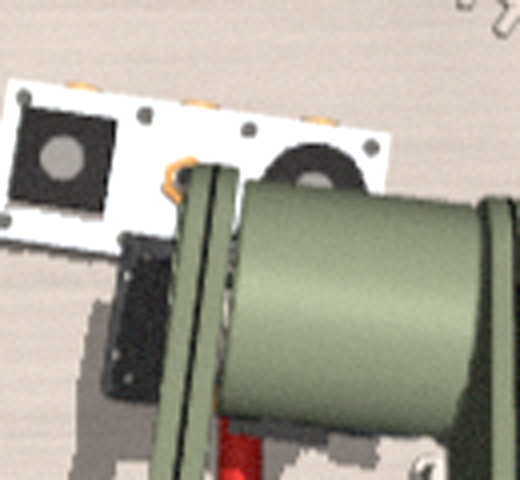

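```bash
python3 - <<'E'
from h import *
s=env.state();yaw=np.radians(s["ee_rot"][2]-180);ux=np.array([np.cos(yaw),np.sin(yaw)]);uy=np.array([-ux[1],ux[0]])
o=s["ee_pos"][:2]+2.2*ux
for zz in (137.3-77.9,137.3-77.9+5):
  for y in (-28,-16,16,28):
    q=proj("scene",[*(o+34*ux+y*uy),zz]); print(zz,y,((q-[210,160]+.5)*4-.5).round(0))
q=proj("scene",[524.9,-59.8,80]);print(((q-[210,160]+.5)*4-.5).round(0))
E
```

```text
59.400000000000006 -28 [234. 322.]
59.400000000000006 -16 [256. 315.]
59.400000000000006 16 [313. 295.]
59.400000000000006 28 [334. 288.]
64.4 -28 [233. 316.]
64.4 -16 [255. 309.]
64.4 16 [313. 289.]
64.4 28 [334. 281.]
[324. 355.]
```

The predicted tip corners match the picture, with the prong tips at zoom pixels (233–257, 310) and (315–338, 285). Sliding the fork in.

```bash

python3 -m creep '{"offset":[[-0.01,0,0.001],[-0.015,0,0],[-0.015,0,0],[-0.01,0,0],[0,0,0]],"rotation":[[0,0,0],[0,0,0],[0,0,0],[0,0,0],[0,0,0]]}'
python3 -m creep '{"offset":[[-0.01,0,0],[-0.01,0,0],[-0.01,0,0],[-0.005,0,0],[0,0,0]],"rotation":[[0,0,0],[0,0,0],[0,0,0],[0,0,0],[0,0,0]]}'
python3 - <<'E'
from h import *
yaw=np.radians(-9);ux=np.array([np.cos(yaw),np.sin(yaw)])
plan([*(np.array([524.9,-59.8])-ux*(2.2-2)),136.4],171)
for n in ("scene",):
    g=grab_frame(n)[:,:,::-1]
    c=g[160:300,210:390]
    cv2.imwrite(f"pics/{n}4.png",np.clip(cv2.resize(c,None,fx=4,fy=4,interpolation=cv2.INTER_CUBIC)*1.6,0,255).astype('uint8'))
E
```

```text
time_s: 8.2
ee_pos: [484.0, -53.5, 135.2]
ee_rot: [180.0, -0.0, 171.1]
force: [-0.1, 0.3, -1.8]
gripper_width: 23.5
time_s: 8.82
ee_pos: [518.0, -58.8, 135.3]
ee_rot: [180.0, -0.0, 171.1]
force: [0.0, 0.4, -2.2]
gripper_width: 23.6
t 8.82 pos [518.  -58.8 135.3] rot [ 1.8000e+02 -1.0000e-02  1.7105e+02] F [ 0.   0.4 -2.2] w 23.6
tool offset mm now [-6.8  0.1 -1.1] after turn [-6.8  0.1 -1.1] turn [ 0.   -0.01  0.05]
```

View pics/scene4.png

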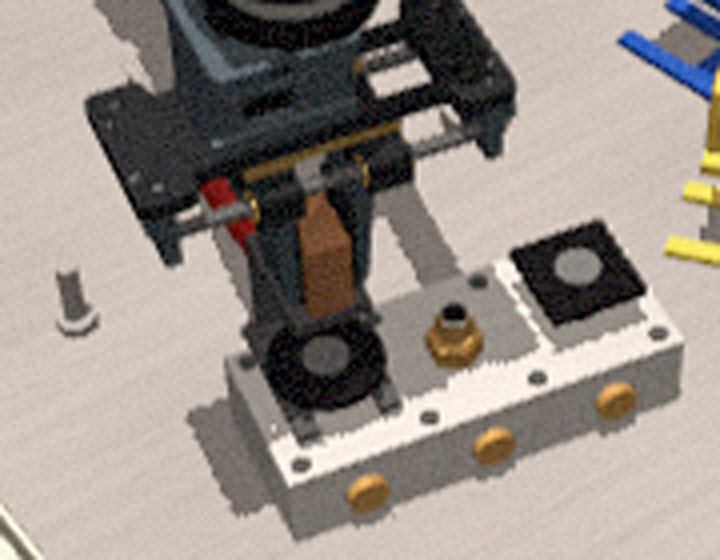

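The prongs pass under the head, with their tips at (308,430) and (388,402), and there is no contact force. I'll go 6 mm further, then lift slowly.

```bash

python3 -m creep '{"offset":[[-0.006,0,0],[0,0,0],[0,0,-0.004],[0,0,-0.003],[0,0,0]],"rotation":[[0,0,0],[0,0,0],[0,0,0],[0,0,0],[0,0,0]]}'
python3 -m creep '{"offset":[[0,0,-0.002],[0,0,-0.002],[0,0,-0.002],[0,0,-0.002],[0,0,0]],"rotation":[[0,0,0],[0,0,0],[0,0,0],[0,0,0],[0,0,0]]}'
python3 -m creep '{"offset":[[0,0,-0.003],[0,0,-0.003],[0,0,-0.003],[0,0,-0.003],[0,0,0]],"rotation":[[0,0,0],[0,0,0],[0,0,0],[0,0,0],[0,0,0]]}'
```

```text
time_s: 9.5
ee_pos: [523.8, -59.7, 142.9]
ee_rot: [180.0, 0.1, 171.1]
force: [0.4, -0.1, -2.8]
gripper_width: 24.0
time_s: 10.12
ee_pos: [523.1, -59.6, 150.3]
ee_rot: [180.0, -0.1, 171.1]
force: [-0.9, 0.2, -4.7]
gripper_width: 24.0
time_s: 10.75
ee_pos: [524.0, -59.8, 163.0]
ee_rot: [180.0, 0.1, 171.1]
force: [0.4, -1.2, -2.9]
gripper_width: 23.7
```

```bash

python3 -m creep '{"offset":[[0,0,-0.005],[0,0,-0.008],[0,0,-0.008],[0,0,-0.008],[0,0,-0.003]],"rotation":[[0,0,0],[0,0,0],[0,0,0],[0,0,0],[0,0,0]]}'
python3 -m creep '{"offset":[[0,0,-0.008],[0,0,-0.01],[0,0,-0.005],[0,0,-0.003],[0,0,0]],"rotation":[[0,0,0],[0,0,0],[0,0,0],[0,0,0],[0,0,0]]}'
python3 - <<'E'
from h import *
plan([532,-316,220],171)
for n in ("scene",):
    g=grab_frame(n)[:,:,::-1]
    c=g[160:300,210:390]
    cv2.imwrite(f"pics/{n}5.png",np.clip(cv2.resize(c,None,fx=4,fy=4,interpolation=cv2.INTER_CUBIC)*1.6,0,255).astype('uint8'))
E
```

```text
time_s: 11.38
ee_pos: [524.0, -59.8, 195.3]
ee_rot: [180.0, 0.1, 171.1]
force: [0.0, 0.1, -3.4]
gripper_width: 24.2
time_s: 12.0
ee_pos: [523.6, -59.7, 220.5]
ee_rot: [180.0, 0.0, 171.1]
force: [-0.1, 0.7, -2.6]
gripper_width: 23.8
t 12.0 pos [523.6 -59.7 220.5] rot [1.7999e+02 1.0000e-02 1.7105e+02] F [-0.1  0.7 -2.6] w 23.8
tool offset mm now [ -48.1 -251.9    0.5] after turn [ -48.3 -251.8    0.5] turn [0.01 0.01 0.05]
```

View pics/scene5.png

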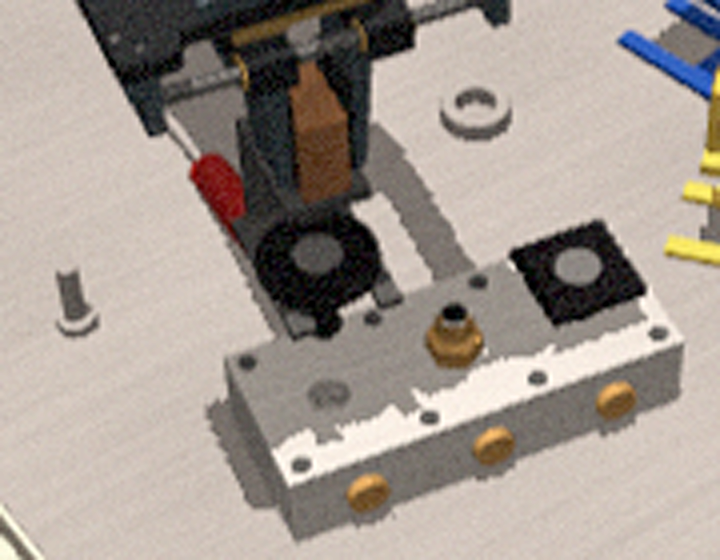

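The plug is out: its port is visible and empty at (330,392), the plug hangs in the fork, and the square plug is still in its port. Carrying it gently to the tray.

```bash

python3 -m creep '{"offset":[[0,-0.003,0],[-0.001,-0.006,0],[-0.001,-0.009,0],[-0.001,-0.011,0],[-0.001,-0.012,0]],"rotation":[[0,0,0],[0,0,0],[0,0,0],[0,0,0],[0,0,0]]}'
python3 -m creep '{"offset":[[-0.001,-0.012,0],[-0.001,-0.012,0],[-0.001,-0.012,0],[-0.002,-0.012,0],[-0.002,-0.012,0]],"rotation":[[0,0,0],[0,0,0],[0,0,0],[0,0,0],[0,0,0]]}'
python3 -m creep '{"offset":[[-0.002,-0.012,0],[-0.002,-0.012,0],[-0.002,-0.012,0],[-0.002,-0.012,0],[-0.002,-0.012,0]],"rotation":[[0,0,0],[0,0,0],[0,0,0],[0,0,0],[0,0,0]]}'
python3 -m creep '{"offset":[[-0.002,-0.012,0],[-0.002,-0.012,0],[-0.002,-0.012,0],[-0.002,-0.012,0],[-0.002,-0.012,0]],"rotation":[[0,0,0],[0,0,0],[0,0,0],[0,0,0],[0,0,0]]}'
python3 -m creep '{"offset":[[-0.001,-0.011,0],[-0.001,-0.009,0],[0,-0.006,0],[0,-0.003,0],[0,0,0]],"rotation":[[0,0,0],[0,0,0],[0,0,0],[0,0,0],[0,0,0]]}'
python3 - <<'E'
from h import *
plan([520,-316,77.9+4],171)
for n in ("scene",):
    g=grab_frame(n)[:,:,::-1]
    c=g[210:400,90:310]
    cv2.imwrite(f"pics/{n}6.png",np.clip(cv2.resize(c,None,fx=3,fy=3,interpolation=cv2.INTER_CUBIC)*1.5,0,255).astype('uint8'))
E
```

```text
time_s: 12.68
ee_pos: [521.1, -101.8, 220.4]
ee_rot: [-180.0, 0.0, 171.0]
force: [-1.2, 0.0, -2.7]
gripper_width: 24.0
time_s: 13.3
ee_pos: [518.8, -162.1, 220.4]
ee_rot: [180.0, 0.0, 171.1]
force: [-0.5, 0.4, -3.3]
gripper_width: 23.6
time_s: 13.92
ee_pos: [519.3, -222.9, 220.4]
ee_rot: [180.0, 0.0, 171.1]
force: [0.0, -1.3, -2.5]
gripper_width: 23.6
time_s: 14.55
ee_pos: [519.9, -283.7, 220.4]
ee_rot: [180.0, 0.0, 171.1]
force: [0.8, 0.4, -2.5]
gripper_width: 23.6
time_s: 15.18
ee_pos: [517.3, -311.8, 220.4]
ee_rot: [180.0, -0.0, 171.0]
force: [-0.3, 0.3, -2.5]
gripper_width: 23.9
t 15.18 pos [ 517.3 -311.8  220.4] rot [179.98  -0.   171.05] F [-0.3  0.3 -2.5] w 23.9
tool offset mm now [ -3.3  -3.8 138.5] after turn [ -3.3  -3.7 138.5] turn [ 0.02 -0.    0.05]
```

View pics/scene6.png

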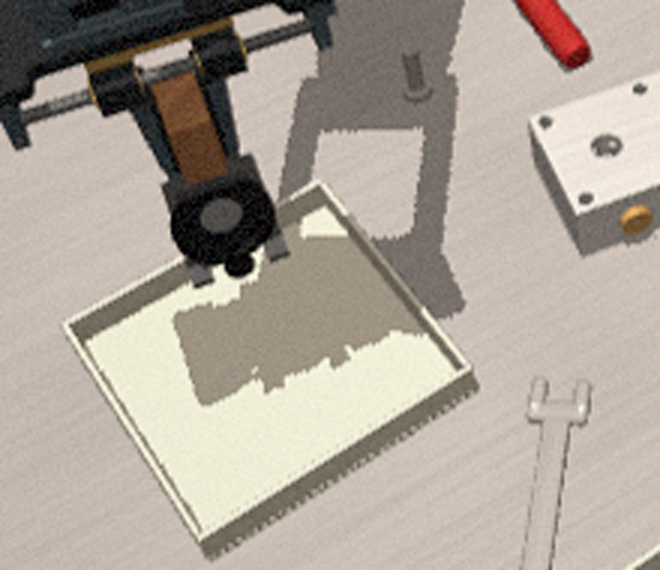

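The plug is still on the fork, above the tray. Lowering.

```bash

python3 -m creep '{"offset":[[0,0,0.005],[0,0,0.01],[0,0,0.015],[0,0,0.015],[0,0,0.015]],"rotation":[[0,0,0],[0,0,0],[0,0,0],[0,0,0],[0,0,0]]}'
python3 -m creep '{"offset":[[0,0,0.01],[0,0,0.008],[0,0,0.006],[0,0,0.003],[0,0,0]],"rotation":[[0,0,0],[0,0,0],[0,0,0],[0,0,0],[0,0,0]]}'
python3 -m creep '{"offset":[[0,0,0.003],[0,0,0.003],[0,0,0.003],[0,0,0.003],[0,0,0.003]],"rotation":[[0,0,0],[0,0,0],[0,0,0],[0,0,0],[0,0,0]]}'
python3 -m creep '{"offset":[[0,0,0.003],[0,0,0.003],[0,0,0.003],[0,0,0.003],[0,0,0]],"rotation":[[0,0,0],[0,0,0],[0,0,0],[0,0,0],[0,0,0]]}'
python3 - <<'E'
from h import *
plan([520,-316,77.9+4],171)
for n in ("scene",):
    g=grab_frame(n)[:,:,::-1]
    c=g[210:400,90:310]
    cv2.imwrite(f"pics/{n}7.png",np.clip(cv2.resize(c,None,fx=3,fy=3,interpolation=cv2.INTER_CUBIC)*1.5,0,255).astype('uint8'))
E
```

```text
time_s: 15.85
ee_pos: [517.1, -311.6, 158.9]
ee_rot: [180.0, -0.1, 171.1]
force: [0.5, 0.3, -1.6]
gripper_width: 23.9
time_s: 16.48
ee_pos: [517.4, -311.8, 133.5]
ee_rot: [180.0, 0.0, 171.1]
force: [-0.1, -0.4, -2.5]
gripper_width: 23.6
time_s: 17.1
ee_pos: [517.4, -311.8, 118.3]
ee_rot: [180.0, 0.0, 171.1]
force: [0.1, -0.4, -2.3]
gripper_width: 24.1
time_s: 17.73
ee_pos: [517.2, -311.7, 106.1]
ee_rot: [180.0, -0.0, 171.1]
force: [-0.4, 0.0, -2.5]
gripper_width: 23.9
t 17.73 pos [ 517.2 -311.7  106.1] rot [ 1.7998e+02 -3.0000e-02  1.7105e+02] F [-0.4  0.  -2.5] w 23.9
tool offset mm now [-3.5 -3.8 24.2] after turn [-3.5 -3.8 24.2] turn [ 0.02 -0.03  0.05]
```

View pics/scene7.png

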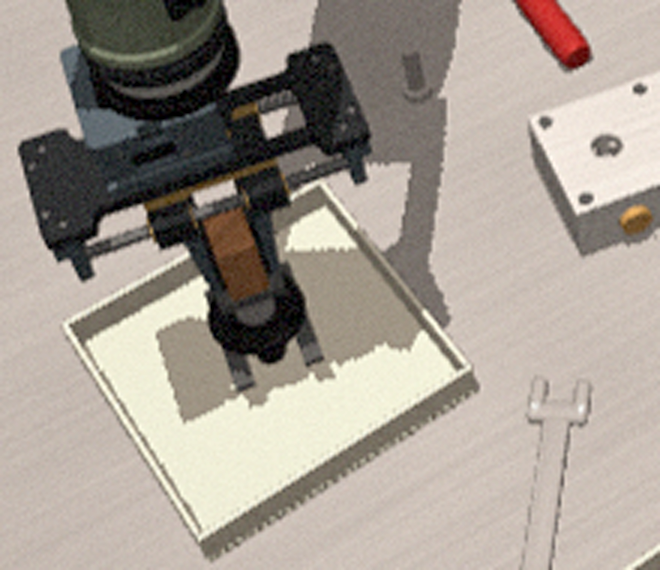

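```bash

python3 -m creep '{"offset":[[0,0,0.004],[0,0,0.004],[0,0,0.004],[0,0,0.004],[0,0,0.003]],"rotation":[[0,0,0],[0,0,0],[0,0,0],[0,0,0],[0,0,0]]}'
python3 -m creep '{"offset":[[0,0,0.002],[0,0,0.001],[0,0,0],[0,0,0]],"rotation":[[0,0,0],[0,0,0],[0,0,0],[0,0,0]]}'
python3 -m creep '{"offset":[[0,0,0.001],[0,0,0.001],[0,0,0]],"rotation":[[0,0,0],[0,0,0],[0,0,0]]}'
```

```text
time_s: 18.4
ee_pos: [517.3, -311.8, 87.0]
ee_rot: [180.0, -0.0, 171.1]
force: [0.8, -0.3, -2.0]
gripper_width: 24.1
time_s: 18.9
ee_pos: [517.4, -311.9, 84.5]
ee_rot: [-180.0, 0.0, 171.1]
force: [0.3, 0.6, -2.4]
gripper_width: 24.1
time_s: 19.27
ee_pos: [517.3, -311.8, 82.3]
ee_rot: [180.0, -0.0, 171.1]
force: [-0.7, -0.3, -2.3]
gripper_width: 23.6
```

```bash

python3 -m creep '{"offset":[[0,0,0.0005],[0,0,0.0005],[0,0,0]],"rotation":[[0,0,0],[0,0,0],[0,0,0]]}'
python3 - <<'E'
from h import *
for n in ("scene",):
    g=grab_frame(n)[:,:,::-1]
    c=g[250:380,120:260]
    cv2.imwrite(f"pics/{n}8.png",np.clip(cv2.resize(c,None,fx=4,fy=4,interpolation=cv2.INTER_CUBIC)*1.8,0,255).astype('uint8'))
E
```

```text
time_s: 19.65
ee_pos: [517.4, -311.8, 81.9]
ee_rot: [-180.0, 0.0, 171.1]
force: [-0.8, 0.2, 2.3]
gripper_width: 23.9
```

View pics/scene8.png

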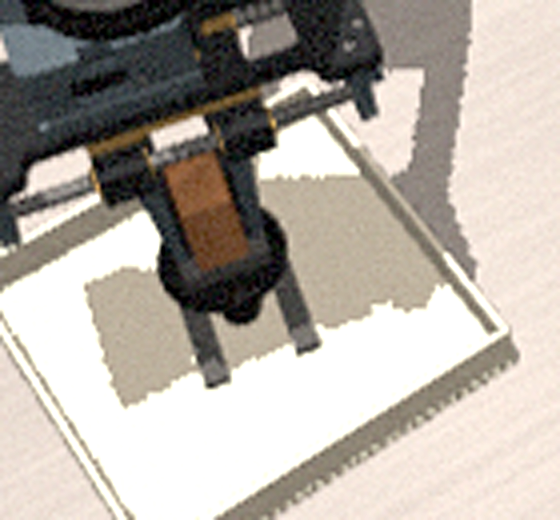

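The fork is resting on the tray floor (force changed to +2.3 N) and the plug stands upright in the slot. Releasing.

```bash

python3 -m creep '{"offset":[[0,0,0],[0,0,0],[0,0,0],[0,0,0],[0,0,0]],"rotation":[[0,0,0],[0,0,0],[0,0,0],[0,0,0],[0,0,0]]}' 0
python3 -m creep '{"offset":[[0,0,0],[0,0,0],[0,0,0]],"rotation":[[0,0,0],[0,0,0],[0,0,0]]}'
python3 -m creep '{"offset":[[0,0,-0.005],[0,0,-0.01],[0,0,-0.02],[0,0,-0.03],[0,0,-0.04]],"rotation":[[0,0,0],[0,0,0],[0,0,0],[0,0,0],[0,0,0]]}'
python3 -m creep '{"offset":[[0.05,0,-0.03],[0.05,0,0],[0.05,0,0],[0,0,0],[0,0,0]],"rotation":[[0,0,0],[0,0,0],[0,0,0],[0,0,0],[0,0,0]]}'
python3 - <<'E'
from h import *
g=grab_frame("scene")[:,:,::-1];cv2.imwrite("pics/scene9.png",g)
cv2.imwrite("pics/scene9z.png",np.clip(cv2.resize(g[250:380,120:260],None,fx=4,fy=4,interpolation=cv2.INTER_CUBIC)*1.8,0,255).astype('uint8'))
cv2.imwrite("pics/top9.png",grab_frame("top")[:,:,::-1])
E
```

```text
time_s: 20.32
ee_pos: [517.4, -311.8, 81.3]
ee_rot: [180.0, -0.0, 171.1]
force: [0.3, -0.5, 0.4]
gripper_width: 71.1
time_s: 20.7
ee_pos: [517.3, -311.8, 81.4]
ee_rot: [180.0, 0.0, 171.1]
force: [-0.2, 0.2, -0.6]
gripper_width: 91.2
time_s: 21.32
ee_pos: [516.9, -311.6, 187.4]
ee_rot: [180.0, -0.1, 171.1]
force: [0.9, -0.6, 0.0]
gripper_width: 91.2
time_s: 21.95
ee_pos: [370.0, -289.0, 217.4]
ee_rot: [-179.9, 0.1, 171.0]
force: [-0.4, 0.0, 1.4]
gripper_width: 91.2
```

View pics/scene9z.png

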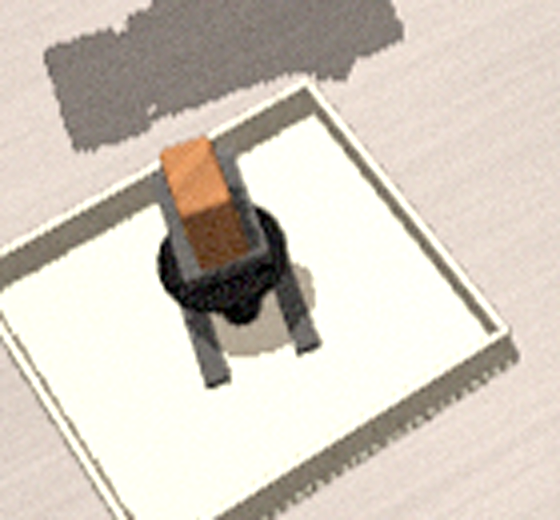

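View pics/scene9.png

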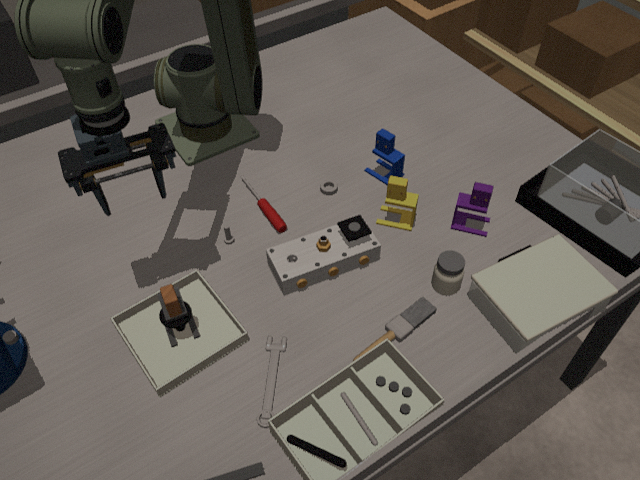

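View pics/top9.png

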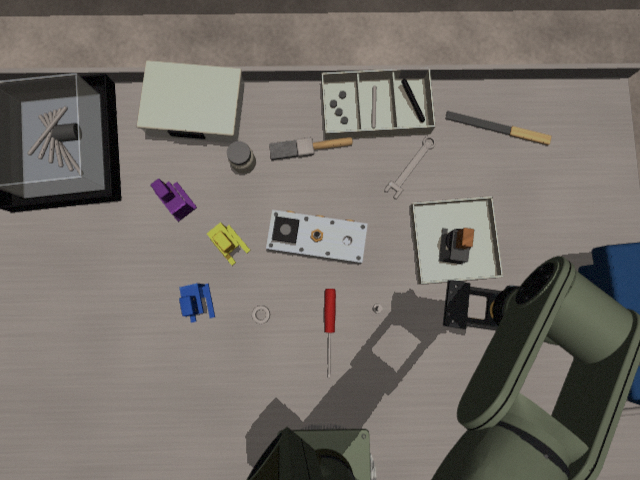

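The puller stands upright in the tray at top-view (457,243), and the plug stands in its fork. The round port at (348,240) is empty, the square plug is still at (286,230), and the robot is clear of everything. Handing in.

```bash
python3 -c "
from workcell import env
env.job_done();print(env.state()['time_s'])"
```

```text
the job is handed in; nothing more can be done
the job is handed in; nothing more can be done
```

I pulled the round plug straight up out of its port with the forked puller, carried it on the fork, and stood the puller upright in the white tray with the plug in it. The job went in at about 22 s; I gave no move after the final pictures.

- **Tray:** in the last scene and top pictures the puller stands upright, with the plug upright in its slot.
- **Block:** the round plug's port is empty and the square plug is still in its port. The coloured look-alikes had not moved.
- **Robot:** it was clear of everything with the gripper open. The gripper held only the wooden grip, and wrist force readings stayed below about 5 N.

No check failed. Two measurements did not fully agree: triangulating one corner of the wooden grip left a 9.5 mm error, most likely mismatched corners. I used the top view's known-height position instead, which the wrist picture confirmed to within a few pixels. I did not see the 5–12 N release in the force readings, which were only taken at the end of each move; the pictures showed the plug had come out.

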